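Back the indexing head off by one notch

ROBOT

A 6-joint arm with a two-finger parallel gripper is mounted at the origin on the work surface. World frame = base frame: x ahead of the robot, y to its left, z up, the work surface at z = 0. Lengths are in m, angles in rad, forces in N, time in s.
With the tool pointing down it reaches from about 0.35 to 0.775 m from the base axis. Payload 7.3 kg.
Tool frame: the origin (TCP) lies at the very end of the fingers, on their centre line; the grasp point (between the pads) lies 19 mm behind it (robot.hold_point_z is the distance from the TCP to the grasp point, in m); z points along the fingers, y is the direction in which the jaws open and shut (so a half turn about z gives the same grasp; the last joint's range is limited). The gripper opens to 92 mm and grips with 3 to 60 N. Pads are 19 mm wide; open, the fingers measure 130 mm over their backs; the gripper's body (75 mm by 190 mm) begins 47 mm behind the grasp point.
Start: joints at [1.088, 0.342, 1.524, -0, 1.275, -0.146], TCP at [0.173, 0.496, 0.227] pointing down, gripper open.
Joint ranges: [-2.53, 2.53], [-0.77, 2.02], [0.04, 2.7], [-1, 4.14], [0.28, 2.66], [-3.11, 3.11]. Speed limits (rad/s): [2.57, 2.57, 3.14, 3.14, 3.14, 3.14].

INTERFACE

Orientations are given as [roll, pitch, yaw] about the fixed x, y, z axes, in that order (R = Rz(yaw) Ry(pitch) Rx(roll)).
In Python, from cell import monitor, viewer, robot gives the robot as it stands.
- The arm moves only by the tool move_arm, never from a script. Its argument "deltas" is a list of rows, each an object of numbers: "x", "y", "z": the shift along the tool's x, y, z in m; "wx", "wy", "wz": the turn, a rotation vector about the tool's x, y, z in degrees; "hand": the opening, from 0 (shut) to 1 (fully open). In form: [{"x": .., "y": .., "z": .., "wx": .., "wy": .., "wz": .., "hand": ..}, ...]. A call has 1 to 8 rows; each row is the pose to reach, as a shift and turn from the pose commanded when the call began, along the tool's axes at that moment; what a row does not reach only later rows make up. A row lasts 1/8 s, in which the tool goes at most 62.5 mm and 10.7 degrees, less where a joint would pass 70% of its speed; a pose out of reach is approached as far as the arm can. A call with a gripper value outside its range is refused whole. The fingers move at their own pace and stop on an object; "grip_force" is the grip in N (left out, the last holds). Time passes only in rows, so rows that repeat a pose let the fingers close. It gives the time, the measured TCP pose, the force and the opening at its end, in the units of the state.
- monitor.observe(): the state, without advancing time (a new reading comes with each control period).
- viewer.read_camera(name): name is "scene" or "top" or "wrist"; returns the picture (400x640x3 uint8, red, green, blue); there is no depth.
- viewer.camera_params(name): a dict with "camera_matrix" (3x3 intrinsics, pixels), "k1" (the pictures are not rectified: a ray, as slopes to the right and down, at radius r is drawn at 1 + k1 r^2 times it, then the intrinsics apply), "R" (3x3) and "t" (3): a world point X has camera coordinates R X + t. Camera axes: x right, y down, z forward; pixel columns grow to the right and rows downward; lengths in m; the calibration is good to about 2 mm. A picture is of the moment at which its call begins: read the wrist's pose just before it. camera_params takes no time and is no camera call; for the wrist camera it gives the pose at the moment of the call.
- robot.hand_in(): hands the job in, once; it reports no verdict.
The state is a dict: "time": time; "qpos": joint angles; "qvel": joint speeds; "joint_efforts": joint torques, N m; "tool_pos": TCP position; "tool_rot": TCP orientation; "contact_force": force on the tool from outside, world axes, zero at the start; "torque": the same for the moment, N m; "opening": finger opening in m.
Only numpy, scipy, OpenCV 4.12 (cv2) and the standard library are available. Lean on these libraries where they do the work, as an engineer would, in place of code of your own. Each camera call takes 0.05 s, during which the arm holds its last target. There are 200 camera calls.

TASK

The jeweller's indexing head has been turned one notch too far. With the fingertips, push its red-balled thumb lever so that the pawl lifts well clear of the ratchet wheel, push a spoke to turn the wheel back exactly one notch (the upper spokes move towards the thumb lever's side), then push the lever back so that the pawl drops fully home in that next notch, and leave it there. Only push: do not take a ball of the lever or of a spoke between the fingers, and leave the jar, hammer, bangle and punch where they are.

Things in the scene. Friction and masses are not known exactly. Their poses are not given: they have to be found in the camera images.
- head: fixed indexing head: dark base plate 150 x 180 x 15 mm, blue upright plate (x -27 to -5, y -87 to +32 mm, at most 182 mm tall). Origin on the table under the spindle; z up; x along the level spindle, 115 mm up. On its +x side: ratchet wheel and pawl (12 mm thick, centred at x +16 mm), then the spoke wheel (x +60 mm). A thin mandrel sticks out to x -107 mm. The pawl's lever is on the -y side.
- wheel (a joint): turn of wheel, spokes and mandrel about the head's x, rad. Positive = backward: the top moves to the head's -y. 10 saw teeth (radius 54 mm, 9 mm deep): a notch is 0.628 rad. 0 = pawl mid-notch at the start, with 0.11 rad of play either way while it is home; starts within 0.07 of 0. Middle of the wanted notch: 0.628. Friction (about 1.5 N at a ball) holds it where it is left.
- pawl (a joint): swing of the brass pawl, rad: 0 = fully home in a notch (stop), 0.6 = fully lifted (stop); clear of the teeth from about 0.14. Grows as the lever's ball is pushed to the head's -y, falls as it is pushed to +y; stays where it is left (about 1.5 N at the ball moves it). Hinge along the head's x at x +16, y -70, z +173 mm of the head. When home it stops the wheel turning backward.
- pawl_ball (a point): centre of the red ball, 18 mm across, on top of the pawl's thin upright thumb lever, 48 mm from the hinge (straight above it, 221 mm above the table, when the pawl is home). The pawl's arm, 10 mm high, runs from the hinge to +y.
- pawl_nose (a point): underside of the pawl's nose (6 mm wide), 70 mm to +y of the hinge and 13 mm below it when home
- spoke0_ball (a point): centre of the black ball, 20 mm across, at the end of the spoke that points straight up at wheel 0 (200 mm above the table). Five equal spokes, 9 mm thick, 72 degrees apart, balls 85 mm from the spindle axis, all at x +60 mm of the head.
- spoke1_ball (a point): the same for the next spoke, on the head's -y side, 18 degrees above level at wheel 0
- spoke4_ball (a point): the same for the next spoke, on the head's +y side, 18 degrees above level at wheel 0
- jar: closed amber jar, 52 mm across, 62 mm tall, standing; loose; a bystander. Origin at the centre of its underside
- hammer: small bench hammer lying on the table, 200 mm long; loose; a bystander. Origin under the middle of its length
- bangle: brass bangle lying flat, 68 mm across, 12 mm high; loose; a bystander. Origin at the centre of its underside
- punch: plain steel punch standing upright, 22 mm across, 65 mm tall; loose; a bystander. Origin at the centre of its underside

How it is judged:
By the outcome, as a careful person would: the job done as asked, in the order asked, and still so for the second after the job is handed in, with the robot touching nothing.
It also fails if it takes over 51 s, if anything falls off the work surface, if the arm or the gripper's body presses on something with over 40 N, if the wrist force passes 120 N, or if a joint passes its speed limit or range.

## Working session

There is one attempt and no reset: what is moved stays moved. The work goes in short steps, Python scripts to look and compute and a tool call to move; the robot and the scene stay as the last step left them, time stands still between calls to the robot, and variables do not carry over. Pictures are saved under pics/ and viewed, about 8 in all and at most 12, crops included, and the job is handed in when it is done.

Besides the shell and the picture viewer there is one more tool, called after "Emit:" in YAML: its name, and indented under it one key for each argument. move_arm: Moves the arm, as the interface text tells. Its arguments: {"type":"object","properties":{"deltas":{"type":"array","items":{"type":"object","properties":{"x":{"type":"number"},"y":{"type":"number"},"z":{"type":"number"},"wx":{"type":"number"},"wy":{"type":"number"},"wz":{"type":"number"},"hand":{"type":"number"}}}},"grip_force":{"type":"number"}},"required":["deltas"]}

```bash
mkdir -p pics; ls; python3 - <<'E'
from cell import monitor, viewer, robot
import cv2,numpy as np
s=monitor.observe(); print(s)
for n in("scene","top"):
    im=viewer.read_camera(n); cv2.imwrite(f"pics/{n}0.png",im[:,:,::-1]); p=viewer.camera_params(n); print(n,p)
E
```

```text
pics
{'time': 0.0, 'qpos': array([ 1.08800029e+00,  3.42751316e-01,  1.52503909e+00, -4.79292350e-06,
        1.27540124e+00, -1.46000258e-01]), 'qvel': array([-2.13046758e-04,  1.93564431e-03, -1.92103767e-05, -3.42698169e-04,
       -7.84639357e-04, -1.58521891e-03]), 'joint_efforts': array([-3.40790311e-04, -4.31248677e+01, -2.44213682e+01,  7.17396406e-02,
        5.61807049e-02, -1.29413747e-04]), 'tool_pos': array([0.17327788, 0.49513652, 0.22602243]), 'tool_rot': array([-3.14001001e+00, -2.28090107e-04,  2.80479809e+00]), 'contact_force': array([ 0.53571525, -0.26545559, -0.27292979]), 'torque': array([0.01757153, 0.06401357, 0.01541565]), 'opening': 0.09179119781087208}
scene {'camera_matrix': array([[384.0590418 ,   0.        , 318.24353725],
       [  0.        , 384.0590418 , 201.13543732],
       [  0.        ,   0.        ,   1.        ]]), 'k1': -0.017775252271357792, 'R': array([[ 0.10083945,  0.9947401 , -0.01798691],
       [ 0.61149515, -0.07622971, -0.78756759],
       [-0.7847962 ,  0.06841898, -0.61596571]]), 't': array([-0.10715651, -0.21954739,  1.33535314])}
top {'camera_matrix': array([[419.71402532,   0.        , 320.71324587],
       [  0.        , 419.71402532, 197.19811144],
       [  0.        ,   0.        ,   1.        ]]), 'k1': -0.08767391495201124, 'R': array([[-0.0256673 , -0.99947326,  0.01985935],
       [-0.99676746,  0.02407481, -0.07664878],
       [ 0.07613029, -0.02176252, -0.99686036]]), 't': array([0.03139301, 0.58597664, 1.03534766])}
```

View pics/scene0.png

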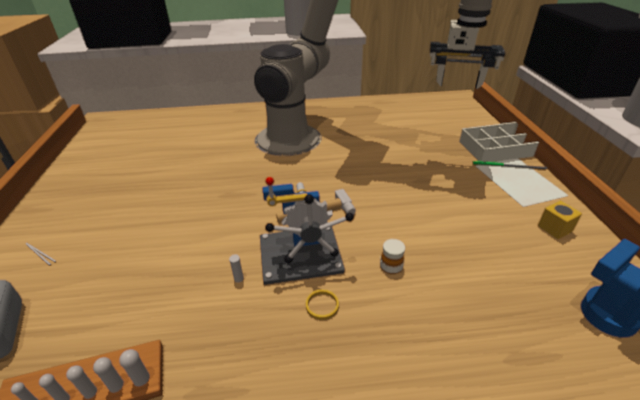

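View pics/top0.png

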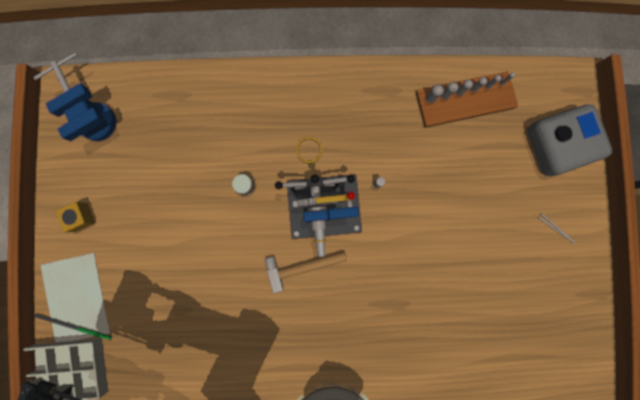

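```bash
cat > h.py <<'E'
import numpy as np, cv2
from cell import monitor, viewer, robot
def ray(p,uv):
    K=p["camera_matrix"]; d=np.array([(uv[0]-K[0,2])/K[0,0],(uv[1]-K[1,2])/K[1,1]])
    s=d.copy()
    for _ in range(10): s=d/(1+p["k1"]*(s@s))
    R=p["R"]; return -R.T@p["t"], R.T@np.r_[s,1]
def onz(p,uv,z):
    c,d=ray(p,uv); return c+d*(z-c[2])/d[2]
def proj(p,X):
    c=p["R"]@X+p["t"]; s=c[:2]/c[2]; s=s*(1+p["k1"]*(s@s)); K=p["camera_matrix"]
    return np.array([K[0,0]*s[0]+K[0,2],K[1,1]*s[1]+K[1,2]])
def tri(ps,uvs):
    A=np.zeros((3,3));b=np.zeros(3)
    for p,uv in zip(ps,uvs):
        c,d=ray(p,uv); d=d/np.linalg.norm(d); M=np.eye(3)-np.outer(d,d); A+=M;b+=M@c
    X=np.linalg.solve(A,b); return X,[np.round(proj(p,X)-uv,1) for p,uv in zip(ps,uvs)]
def red(im):
    r,g,b=[im[:,:,i].astype(int) for i in range(3)]
    m=((r>110)&(g<60)&(b<60)).astype(np.uint8)
    n,_,st,ce=cv2.connectedComponentsWithStats(m); 
    return [(st[i,4],ce[i].round(1)) for i in range(1,n) if st[i,4]>8]
E
python3 - <<'E'
from h import *
a=cv2.imread("pics/scene0.png");b=cv2.imread("pics/top0.png")
print(red(a[:,:,::-1]),red(b[:,:,::-1]))
A=cv2.resize(a[165:290,225:365],None,fx=5,fy=5,interpolation=cv2.INTER_CUBIC)[:600]
B=cv2.resize(b[160:260,265:370],None,fx=6,fy=6,interpolation=cv2.INTER_CUBIC)
cv2.imwrite("pics/a1.png",A);cv2.imwrite("pics/b1.png",B);print(A.shape,B.shape)
E
```

```text
[(np.int32(33), array([269.1, 180. ]))] [(np.int32(43), array([350.8, 195.7]))]
(600, 700, 3) (600, 630, 3)
```

View pics/a1.png

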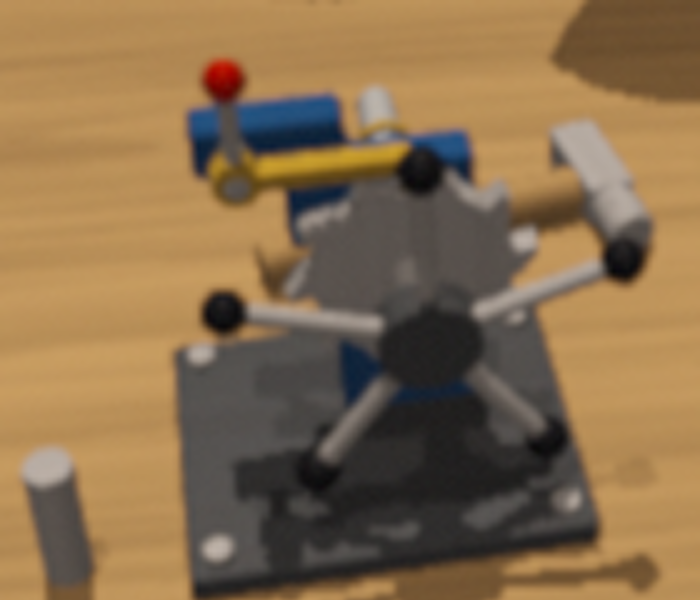

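View pics/b1.png

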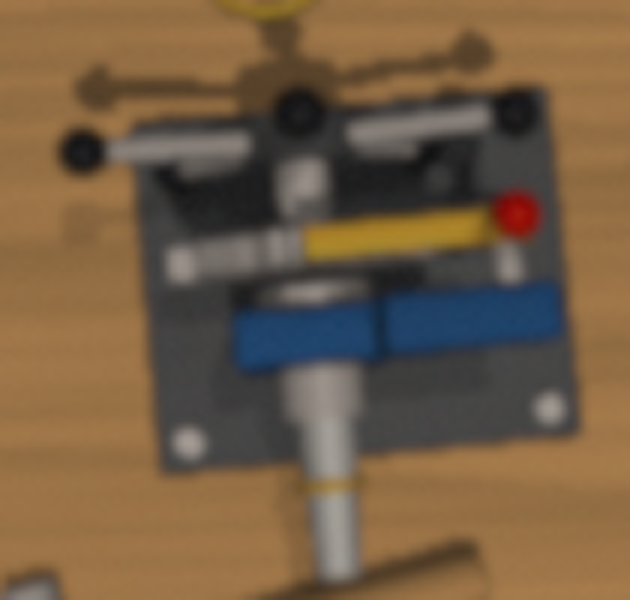

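```bash
cat >> h.py <<'E'
from scipy.optimize import least_squares
def headpts(v):  # x,y,yaw,wheel,pawl
    c,s=np.cos(v[2]),np.sin(v[2])
    f=lambda p: np.array([v[0]+c*p[0]-s*p[1], v[1]+s*p[0]+c*p[1], p[2]])
    o={}
    for k in range(5):
        a=v[3]+k*2*np.pi/5; o[f"s{k}"]=f([.06,-.085*np.sin(a),.115+.085*np.cos(a)])
    o["red"]=f([.016,-.07-.048*np.sin(v[4]),.173+.048*np.cos(v[4])]); return o
E
python3 - <<'E'
from h import *
P={n:viewer.camera_params(n) for n in("scene","top")}
ob={"scene":dict(red=(269.1,180),s0=(309,199),s1=(269.8,227.4),s4=(349.8,216.6)),
"top":dict(red=(350.8,195.7),s0=(314.9,178.6),s1=(350.9,178.6),s4=(278.6,185.1))}
for k in ob["top"]: print(k,tri([P["scene"],P["top"]],[np.array(ob[n][k]) for n in P]))
f=lambda v: np.concatenate([proj(P[n],headpts(v)[k])-q for n in ob for k,q in ob[n].items()])
r=least_squares(f,[.5,0,0,0,0]); print(r.x.round(4)); print(r.fun.round(1))
for k,q in headpts(r.x).items(): print(k,q.round(4))
p=P["top"]
for n,uv,z in(("jar",(242,183.5),.062),("punch",(379,181.5),.065),("bangle",(309,150),.012),("hamhead",(274,273),.02),("hamend",(344,255),.02)): print(n,onz(p,uv,z).round(3))
E
```

```text
red (array([ 0.57289565, -0.04140215,  0.22220089]), [array([0.5, 0. ]), array([ 0.5, -0. ])])
s0 (array([0.61258994, 0.03166399, 0.19899863]), [array([ 0.1, -0. ]), array([0.1, 0. ])])
s1 (array([ 0.6179343, -0.0492999,  0.1396843]), [array([-0.2,  0. ]), array([-0.2,  0. ])])
s4 (array([0.60687956, 0.11302573, 0.14162009]), [array([-0.1,  0. ]), array([-0.1, -0. ])])
[0.5526 0.0284 0.0646 0.0106 0.0223]
[ 0.5  0.6 -0.1 -0.4  0.1 -0.4 -0.2 -0.   0.4 -0.1  0.2 -0.  -0.4  0.1
  0.1 -0.2]
s0 [0.6125 0.0314 0.2   ]
s1 [ 0.6177 -0.0487  0.1404]
s2 [ 0.6157 -0.0168  0.0457]
s3 [0.6092 0.0829 0.0468]
s4 [0.6073 0.1127 0.1421]
red [ 0.5732 -0.0415  0.221 ]
jar [0.622 0.208 0.062]
punch [ 0.618 -0.125  0.065]
bangle [0.71  0.044 0.012]
hamhead [0.4   0.138 0.02 ]
hamend [ 0.44  -0.038  0.02 ]
```

```bash
cat >> h.py <<'E'
from scipy.spatial.transform import Rotation as Ro
H=np.array([.5526,.0284,.0646])
def h2w(p):
    return np.r_[H[:2],0]+Ro.from_euler("z",H[2]).apply(p)
def go(*targets,yaw=np.pi+.0646):   # head-frame mm targets -> tool deltas (m, deg)
    s=monitor.observe(); R=Ro.from_euler("xyz",s["tool_rot"])
    w=np.degrees((R.inv()*Ro.from_euler("xyz",[np.pi,0,yaw])).as_rotvec())
    print("t",round(s["time"],2),"F",s["contact_force"].round(1),"rot",w.round(1))
    w0=s["tool_pos"]; print("head pos",(Ro.from_euler("z",-H[2]).apply(w0-np.r_[H[:2],0])*1000).round(1))
    for t in targets: print(t,R.inv().apply(h2w(np.array(t)/1000)-w0).round(4))
E
python3 -c "
from h import *
go((16,-17,290),(16,-17,208))"
```

```text
t 0.1 F [0.3 0.6 0.3] rot [ -0.1  -0.  -23. ]
head pos [-348.4  490.3  226.1]
(16, -17, 290) [-0.5336 -0.3247 -0.0635]
(16, -17, 208) [-0.5336 -0.3246  0.0185]
```

Emit:
move_arm:
  deltas:
    - {"z": -0.06, "wz": -8, "hand": 0}
    - {"x": -0.05, "y": -0.03, "z": -0.064, "wz": -16, "hand": 0}
    - {"x": -0.1, "y": -0.06, "z": -0.064, "wz": -23, "hand": 0}
    - {"x": -0.15, "y": -0.09, "z": -0.064, "wz": -23, "hand": 0}
    - {"x": -0.2, "y": -0.12, "z": -0.064, "wz": -23, "hand": 0}
    - {"x": -0.25, "y": -0.15, "z": -0.064, "wz": -23, "hand": 0}
    - {"x": -0.3, "y": -0.18, "z": -0.064, "wz": -23, "hand": 0}
    - {"x": -0.35, "y": -0.21, "z": -0.064, "wz": -23, "hand": 0}

```text
schema error: expected keys x, y, z, wx, wy, wz, hand
```

```bash
python3 -c "
from h import *
go((16,-17,290),(16,-17,208))"
```

```text
t 0.1 F [0.3 0.6 0.3] rot [ -0.1  -0.  -23. ]
head pos [-348.4  490.3  226.1]
(16, -17, 290) [-0.5336 -0.3247 -0.0635]
(16, -17, 208) [-0.5336 -0.3246  0.0185]
```

All keys are needed.

Emit:
move_arm:
  deltas:
    - {"x": 0, "y": 0, "z": -0.06, "wx": 0, "wy": 0, "wz": -8, "hand": 0}
    - {"x": -0.05, "y": -0.03, "z": -0.064, "wx": 0, "wy": 0, "wz": -16, "hand": 0}
    - {"x": -0.1, "y": -0.06, "z": -0.064, "wx": 0, "wy": 0, "wz": -23, "hand": 0}
    - {"x": -0.15, "y": -0.09, "z": -0.064, "wx": 0, "wy": 0, "wz": -23, "hand": 0}
    - {"x": -0.2, "y": -0.12, "z": -0.064, "wx": 0, "wy": 0, "wz": -23, "hand": 0}
    - {"x": -0.25, "y": -0.15, "z": -0.064, "wx": 0, "wy": 0, "wz": -23, "hand": 0}
    - {"x": -0.3, "y": -0.18, "z": -0.064, "wx": 0, "wy": 0, "wz": -23, "hand": 0}
    - {"x": -0.35, "y": -0.21, "z": -0.064, "wx": 0, "wy": 0, "wz": -23, "hand": 0}

```text
time: 1.1
tool_pos: [0.4352, 0.18, 0.2905]
tool_rot: [3.141, -0.0, -3.077]
contact_force: [0.7, 0.3, 0.1]
opening: 0.0164
```

```bash
python3 -c "
from h import *
go((16,-17,290),(16,-17,208))"
```

```text
t 1.1 F [0.7 0.3 0.1] rot [ 0. -0. -0.]
head pos [-107.3  158.8  290.5]
(16, -17, 290) [-0.1234 -0.1758  0.0005]
(16, -17, 208) [-0.1234 -0.1758  0.0825]
```

Emit:
move_arm:
  deltas:
    - {"x": -0.03, "y": -0.044, "z": 0, "wx": 0, "wy": 0, "wz": 0, "hand": 0}
    - {"x": -0.06, "y": -0.088, "z": 0, "wx": 0, "wy": 0, "wz": 0, "hand": 0}
    - {"x": -0.09, "y": -0.132, "z": 0, "wx": 0, "wy": 0, "wz": 0, "hand": 0}
    - {"x": -0.123, "y": -0.17, "z": 0, "wx": 0, "wy": 0, "wz": 0, "hand": 0}
    - {"x": -0.123, "y": -0.17, "z": 0.03, "wx": 0, "wy": 0, "wz": 0, "hand": 0}
    - {"x": -0.123, "y": -0.17, "z": 0.06, "wx": 0, "wy": 0, "wz": 0, "hand": 0}
    - {"x": -0.123, "y": -0.17, "z": 0.083, "wx": 0, "wy": 0, "wz": 0, "hand": 0}
    - {"x": -0.123, "y": -0.17, "z": 0.083, "wx": 0, "wy": 0, "wz": 0, "hand": 0}

```text
time: 2.1
tool_pos: [0.5669, 0.02, 0.2057]
tool_rot: [3.141, -0.005, -3.077]
contact_force: [-0.7, 0.3, 0.1]
opening: 0.0002
```

```bash
cat >> h.py <<'E'
def pawl():  # pawl angle from the red ball on its circle
    obs=[]
    for n in("scene","top"):
        im=viewer.read_camera(n); cv2.imwrite(f"pics/{n}_{monitor.observe()['time']:.2f}.png",im[:,:,::-1])
        obs+=[(n,viewer.camera_params(n),b) for b in red(im)]
    for n,p,(a,uv) in obs:
        f=lambda q: proj(p,headpts([*H,0,q[0]])["red"])-uv
        r=least_squares(f,[.2]); print(n,a,uv,"pawl",r.x.round(3),"res",r.fun.round(1))
E
python3 -c "
from h import *
go((16,-63,208));pawl()"; ls pics
```

```text
t 2.1 F [-0.7  0.3  0.1] rot [ 0.  -0.3 -0. ]
head pos [ 13.7  -9.3 205.7]
(16, -63, 208) [-0.0022 -0.0537 -0.0024]
a1.png
b1.png
scene0.png
scene_2.15.png
top0.png
top_2.20.png
```

```bash
python3 -c "
from h import *
a=cv2.imread('pics/scene_2.15.png')[130:250,220:370];b=cv2.imread('pics/top_2.20.png')[140:260,260:410]
cv2.imwrite('pics/c1.png',cv2.resize(np.vstack([a,b]),None,fx=2.5,fy=2.5,interpolation=cv2.INTER_CUBIC))
print(a[44:58,44:56,2]-0,a[50,49])"
```

```text
[[182 181 181 181 181 182 183 184 183 183 184 183]
 [182 182 182 181 181 180 180 181 181 182 182 182]
 [183 182 177 168 162 159 160 164 173 178 180 180]
 [181 175 159 135 119 112 115 128 149 169 180 181]
 [178 163 132 103  94  91  92  97 116 149 176 181]
 [175 148 108  92  93  95  95  92  97 130 165 179]
 [171 136 100  94  96  98  97  93  92 114 154 180]
 [172 135  99  93  97  98  98  93  92 113 154 183]
 [179 149 108  92  95  95  94  92  95 124 165 187]
 [187 168 129 100  93  93  91  92 106 142 173 186]
 [190 181 155 118  92  89  89  93 117 149 167 171]
 [181 175 158 124  91  85  85  90 107 124 124 124]
 [145 136 120  98  78  83  85  81  74  70  63  58]
 [ 76  70  61  57  67  83  86  81  65  42  31  30]] [ 3  9 98]
```

View pics/c1.png

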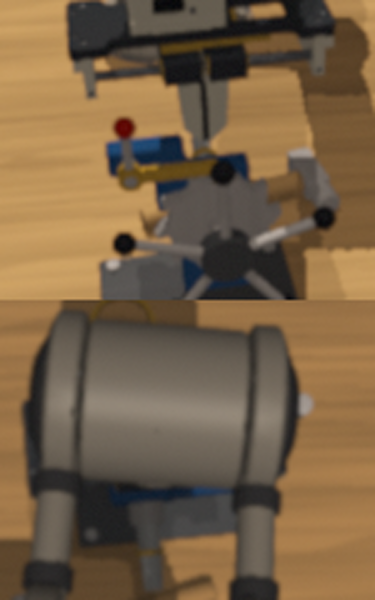

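Emit:
move_arm:
  deltas:
    - {"x": -0.002, "y": -0.01, "z": 0, "wx": 0, "wy": 0, "wz": 0, "hand": 0}
    - {"x": -0.002, "y": -0.02, "z": 0, "wx": 0, "wy": 0, "wz": 0, "hand": 0}
    - {"x": -0.002, "y": -0.027, "z": 0, "wx": 0, "wy": 0, "wz": 0, "hand": 0}
    - {"x": -0.002, "y": -0.033, "z": 0, "wx": 0, "wy": 0, "wz": 0, "hand": 0}
    - {"x": -0.002, "y": -0.039, "z": 0, "wx": 0, "wy": 0, "wz": 0, "hand": 0}
    - {"x": -0.002, "y": -0.045, "z": 0, "wx": 0, "wy": 0, "wz": 0, "hand": 0}
    - {"x": -0.002, "y": -0.05, "z": 0, "wx": 0, "wy": 0, "wz": 0, "hand": 0}
    - {"x": -0.002, "y": -0.05, "z": 0, "wx": 0, "wy": 0, "wz": 0, "hand": 0}

```text
time: 3.2
tool_pos: [0.5734, -0.0302, 0.2076]
tool_rot: [-3.141, -0.0, -3.077]
contact_force: [0.1, -0.3, -0.1]
opening: 0.0003
```

```bash
sed -i 's/m=((r>110).*/m=((r>60)\&(g<.3*r)\&(b<.3*r)).astype(np.uint8)/' h.py; python3 -c "
from h import *
go((16,-63,208));pawl()"
```

```text
t 3.2 F [ 0.1 -0.3 -0.1] rot [-0. -0. -0.]
head pos [ 17.  -59.9 207.6]
(16, -63, 208) [ 0.001  -0.0031 -0.0004]
scene 32 [262.5 182.5] pawl [0.321] res [-0.  -0.1]
```

Emit:
move_arm:
  deltas:
    - {"x": 0, "y": -0.004, "z": 0, "wx": 0, "wy": 0, "wz": 0, "hand": 0}
    - {"x": 0, "y": -0.007, "z": 0, "wx": 0, "wy": 0, "wz": 0, "hand": 0}
    - {"x": 0, "y": -0.007, "z": 0, "wx": 0, "wy": 0, "wz": 0, "hand": 0}
    - {"x": 0, "y": 0.01, "z": 0, "wx": 0, "wy": 0, "wz": 0, "hand": 0}
    - {"x": 0, "y": 0.01, "z": -0.04, "wx": 0, "wy": 0, "wz": 0, "hand": 0}
    - {"x": 0, "y": 0.01, "z": -0.065, "wx": 0, "wy": 0, "wz": 0, "hand": 0}
    - {"x": 0, "y": 0.01, "z": -0.065, "wx": 0, "wy": 0, "wz": 0, "hand": 0}

```text
time: 4.18
tool_pos: [0.5736, -0.019, 0.2748]
tool_rot: [-3.141, 0.005, -3.076]
contact_force: [0.0, -0.1, -0.8]
opening: 0.0003
```

```bash
python3 -c "
from h import *
go((60,40,270),(60,40,183));pawl()"
```

```text
t 4.17 F [ 0.  -0.1 -0.8] rot [-0.1  0.3  0. ]
head pos [ 17.9 -48.7 274.8]
(60, 40, 270) [-0.0422  0.0887  0.0049]
(60, 40, 183) [-0.0418  0.0887  0.0919]
scene 33 [259.4 183.4] pawl [0.453] res [0.2 0.3]
```

Emit:
move_arm:
  deltas:
    - {"x": -0.02, "y": 0.045, "z": 0.004, "wx": 0, "wy": 0, "wz": 0, "hand": 0}
    - {"x": -0.042, "y": 0.088, "z": 0.004, "wx": 0, "wy": 0, "wz": 0, "hand": 0}
    - {"x": -0.042, "y": 0.088, "z": 0.004, "wx": 0, "wy": 0, "wz": 0, "hand": 0}
    - {"x": -0.042, "y": 0.088, "z": 0.035, "wx": 0, "wy": 0, "wz": 0, "hand": 0}
    - {"x": -0.042, "y": 0.088, "z": 0.065, "wx": 0, "wy": 0, "wz": 0, "hand": 0}
    - {"x": -0.042, "y": 0.088, "z": 0.092, "wx": 0, "wy": 0, "wz": 0, "hand": 0}
    - {"x": -0.042, "y": 0.088, "z": 0.092, "wx": 0, "wy": 0, "wz": 0, "hand": 0}

```text
time: 5.15
tool_pos: [0.6069, 0.0701, 0.1777]
tool_rot: [3.141, -0.007, -3.078]
contact_force: [0.4, 0.3, 0.1]
opening: 0.0005
```

```bash
python3 -c "
from h import *
go((60,-10,183))"
```

```text
t 5.15 F [0.4 0.3 0.1] rot [ 0.  -0.4 -0. ]
head pos [ 56.9  38.1 177.7]
(60, -10, 183) [-0.0031 -0.0481 -0.0053]
```

Emit:
move_arm:
  deltas:
    - {"x": 0, "y": -0.005, "z": 0, "wx": 0, "wy": 0, "wz": 0, "hand": 0}
    - {"x": 0, "y": -0.012, "z": 0, "wx": 0, "wy": 0, "wz": 0, "hand": 0}
    - {"x": 0, "y": -0.018, "z": 0, "wx": 0, "wy": 0, "wz": 0, "hand": 0}
    - {"x": 0, "y": -0.025, "z": 0, "wx": 0, "wy": 0, "wz": 0, "hand": 0}
    - {"x": 0, "y": -0.032, "z": 0, "wx": 0, "wy": 0, "wz": 0, "hand": 0}
    - {"x": 0, "y": -0.039, "z": 0, "wx": 0, "wy": 0, "wz": 0, "hand": 0}
    - {"x": 0, "y": -0.045, "z": 0, "wx": 0, "wy": 0, "wz": 0, "hand": 0}
    - {"x": 0, "y": -0.05, "z": 0, "wx": 0, "wy": 0, "wz": 0, "hand": 0}

```text
time: 6.15
tool_pos: [0.6119, 0.0205, 0.1803]
tool_rot: [3.141, -0.001, -3.077]
contact_force: [-0.1, 2.3, 0.6]
opening: 0.0003
```

```bash
cat >> h.py <<'E'
def wheel():  # wheel angle from dark blobs in the scene view
    im=viewer.read_camera("scene"); p=viewer.camera_params("scene"); t=monitor.observe()["time"]
    cv2.imwrite(f"pics/w_{t:.2f}.png",im[:,:,::-1]); g=im.max(2)
    # score each angle by darkness in the discs of the three upper balls
    yy,xx=np.mgrid[:400,:640]
    for k in(0,1,4):
        best=[]
        for a in np.arange(-.1,1,.01):
            u=proj(p,headpts([*H,a,0])[f"s{k}"]); d=np.hypot(xx-u[0],yy-u[1])
            best.append((float(g[(d<3)].mean()-.0*g[(d>5.5)&(d<8)].mean()),round(a,3),u.round(1)))
        best.sort(key=lambda b:b[0]); print(k,[(round(b[0]),float(b[1])) for b in best[:6]],best[0][2])
    c=im[150:290,225:375]; cv2.imwrite("pics/wc.png",cv2.resize(c,None,fx=4,fy=4,interpolation=cv2.INTER_CUBIC)[:,:,::-1])
E
python3 -c "
from h import *
go((60,-25,183));wheel()"
```

```text
t 6.15 F [-0.1  2.3  0.6] rot [ 0.  -0.1 -0. ]
head pos [ 58.6 -11.7 180.3]
(60, -25, 183) [-0.0014 -0.0133 -0.0027]
0 [(15, 0.47), (15, 0.46), (15, 0.48), (15, 0.45), (15, 0.44), (16, 0.49)] [289.7 204.6]
1 [(23, 0.49), (24, 0.48), (24, 0.44), (26, 0.5), (26, 0.47), (26, 0.43)] [270.5 241.9]
4 [(14, 0.46), (14, 0.45), (14, 0.44), (14, 0.47), (16, 0.43), (16, 0.48)] [340.3 205.3]
```

View pics/wc.png

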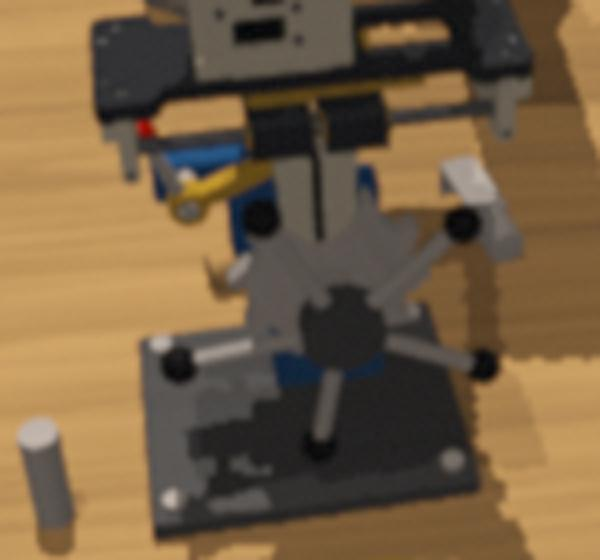

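Emit:
move_arm:
  deltas:
    - {"x": 0, "y": -0.003, "z": -0.002, "wx": 0, "wy": 0, "wz": 0, "hand": 0}
    - {"x": 0, "y": -0.006, "z": -0.002, "wx": 0, "wy": 0, "wz": 0, "hand": 0}
    - {"x": 0, "y": -0.009, "z": -0.002, "wx": 0, "wy": 0, "wz": 0, "hand": 0}
    - {"x": 0, "y": -0.011, "z": -0.002, "wx": 0, "wy": 0, "wz": 0, "hand": 0}
    - {"x": 0, "y": -0.011, "z": -0.002, "wx": 0, "wy": 0, "wz": 0, "hand": 0}

```text
time: 6.82
tool_pos: [0.613, 0.0095, 0.1828]
tool_rot: [-3.141, 0.0, -3.077]
contact_force: [1.0, 0.4, -0.0]
opening: 0.0003
```

```bash
python3 -c "
from h import *
go((60,-25,183));wheel()"
```

```text
t 6.83 F [ 1.   0.4 -0. ] rot [-0.  0. -0.]
head pos [ 59.  -22.8 182.8]
(60, -25, 183) [-0.001  -0.0022 -0.0002]
0 [(15, 0.57), (16, 0.56), (16, 0.58), (18, 0.59), (18, 0.55), (22, 0.54)] [286.  206.8]
1 [(25, 0.57), (26, 0.59), (26, 0.56), (26, 0.6), (26, 0.55), (26, 0.53)] [271.5 244.1]
4 [(15, 0.56), (15, 0.57), (15, 0.55), (15, 0.54), (15, 0.58), (17, 0.53)] [337.3 203.3]
```

Emit:
move_arm:
  deltas:
    - {"x": 0, "y": -0.003, "z": 0, "wx": 0, "wy": 0, "wz": 0, "hand": 0}
    - {"x": 0, "y": -0.005, "z": 0, "wx": 0, "wy": 0, "wz": 0, "hand": 0}
    - {"x": 0, "y": -0.005, "z": 0, "wx": 0, "wy": 0, "wz": 0, "hand": 0}
    - {"x": 0, "y": -0.005, "z": 0, "wx": 0, "wy": 0, "wz": 0, "hand": 0}

```text
time: 7.38
tool_pos: [0.6132, 0.0046, 0.1827]
tool_rot: [-3.141, 0.0, -3.077]
contact_force: [-0.9, 0.9, -0.0]
opening: 0.0002
```

```bash
python3 -c "
from h import *
go((60,-25,183));wheel()"
```

```text
t 7.38 F [-0.9  0.9 -0. ] rot [-0.  0. -0.]
head pos [ 58.9 -27.6 182.7]
(60, -25, 183) [-0.0011  0.0026 -0.0003]
0 [(17, 0.62), (19, 0.63), (19, 0.61), (20, 0.6), (25, 0.59), (26, 0.64)] [284.2 208. ]
1 [(25, 0.64), (26, 0.63), (26, 0.6), (27, 0.62), (27, 0.59), (27, 0.61)] [272.6 246. ]
4 [(14, 0.6), (14, 0.61), (15, 0.62), (15, 0.59), (15, 0.58), (16, 0.57)] [335.9 202.6]
```

Emit:
move_arm:
  deltas:
    - {"x": 0, "y": 0.014, "z": 0, "wx": 0, "wy": 0, "wz": 0, "hand": 0}
    - {"x": 0, "y": 0.014, "z": -0.05, "wx": 0, "wy": 0, "wz": 0, "hand": 0}
    - {"x": 0, "y": 0.014, "z": -0.095, "wx": 0, "wy": 0, "wz": 0, "hand": 0}
    - {"x": 0.01, "y": -0.02, "z": -0.1, "wx": 0, "wy": 0, "wz": 0, "hand": 0}
    - {"x": 0.03, "y": -0.065, "z": -0.1, "wx": 0, "wy": 0, "wz": 0, "hand": 0}
    - {"x": 0.043, "y": -0.11, "z": -0.1, "wx": 0, "wy": 0, "wz": 0, "hand": 0}
    - {"x": 0.043, "y": -0.11, "z": -0.1, "wx": 0, "wy": 0, "wz": 0, "hand": 0}

```text
time: 8.3
tool_pos: [0.5768, -0.1098, 0.2828]
tool_rot: [-3.141, -0.0, -3.081]
contact_force: [-0.6, 1.0, 0.3]
opening: 0.0003
```

```bash
python3 -c "
from h import *
go((16,-135,206),(16,-110,206));wheel();pawl()"
```

```text
t 8.3 F [-0.6  1.   0.3] rot [-0.  -0.  -0.2]
head pos [  15.3 -139.4  282.8]
(16, -135, 206) [-0.0007  0.0045  0.0768]
(16, -110, 206) [-0.0006  0.0295  0.0767]
0 [(18, 0.61), (18, 0.62), (18, 0.6), (18, 0.59), (18, 0.58), (19, 0.63)] [284.6 207.8]
1 [(22, 0.64), (22, 0.65), (23, 0.63), (23, 0.66), (24, 0.68), (24, 0.6)] [272.6 246. ]
4 [(24, 0.58), (24, 0.57), (25, 0.56), (25, 0.59), (26, 0.61), (26, 0.6)] [336.6 203. ]
scene 33 [259.4 183.4] pawl [0.453] res [0.2 0.3]
```

View pics/wc.png

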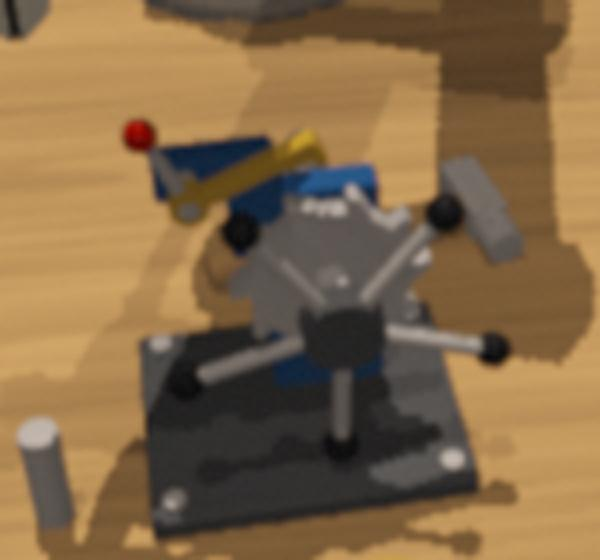

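Emit:
move_arm:
  deltas:
    - {"x": 0, "y": 0, "z": 0.04, "wx": 0, "wy": 0, "wz": 0, "hand": 0}
    - {"x": 0, "y": 0, "z": 0.076, "wx": 0, "wy": 0, "wz": 0, "hand": 0}
    - {"x": 0, "y": 0, "z": 0.076, "wx": 0, "wy": 0, "wz": 0, "hand": 0}
    - {"x": 0, "y": 0.01, "z": 0.076, "wx": 0, "wy": 0, "wz": 0, "hand": 0}
    - {"x": 0, "y": 0.018, "z": 0.076, "wx": 0, "wy": 0, "wz": 0, "hand": 0}
    - {"x": 0, "y": 0.024, "z": 0.076, "wx": 0, "wy": 0, "wz": 0, "hand": 0}
    - {"x": 0, "y": 0.03, "z": 0.076, "wx": 0, "wy": 0, "wz": 0, "hand": 0}
    - {"x": 0, "y": 0.034, "z": 0.076, "wx": 0, "wy": 0, "wz": 0, "hand": 0}

```text
time: 9.45
tool_pos: [0.5767, -0.0761, 0.2113]
tool_rot: [-3.135, 0.007, -3.077]
contact_force: [-4.2, -9.7, 21.2]
opening: 0.0006
```

```bash
python3 -c "
from h import *
go((16,-95,206));pawl()"
```

```text
t 9.45 F [-4.2 -9.7 21.2] rot [-0.4  0.4 -0. ]
head pos [  17.3 -105.9  211.3]
(16, -95, 206) [0.0013 0.0109 0.0052]
scene 30 [264.  182.1] pawl [0.258] res [-0.1 -0.2]
```

```bash
ls -t pics|head -3; python3 -c "
from h import *
import glob,os
f=max(glob.glob('pics/scene_9*'),key=os.path.getmtime)
a=cv2.imread(f)[120:250,200:350]
g=viewer.read_camera('wrist'); 
cv2.imwrite('pics/d1.png',np.vstack([cv2.resize(a,(450,390),interpolation=cv2.INTER_CUBIC),cv2.resize(g[:,:,::-1],(450,210),interpolation=cv2.INTER_AREA)]));go()"
```

```text
top_9.55.png
scene_9.50.png
top_8.45.png
t 9.6 F [-1.  -6.1 11.7] rot [-0.3  0.4 -0. ]
head pos [  17.5 -105.4  211.1]
```

View pics/d1.png

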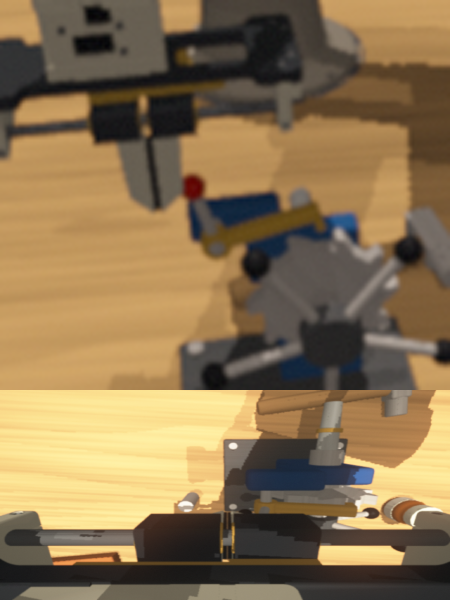

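Emit:
move_arm:
  deltas:
    - {"x": 0, "y": -0.012, "z": 0, "wx": 0, "wy": 0, "wz": 0, "hand": 0}
    - {"x": 0, "y": -0.012, "z": 0.016, "wx": 0, "wy": 0, "wz": 0, "hand": 0}
    - {"x": 0, "y": -0.012, "z": 0.016, "wx": 0, "wy": 0, "wz": 0, "hand": 0}
    - {"x": 0, "y": -0.008, "z": 0.016, "wx": 0, "wy": 0, "wz": 0, "hand": 0}
    - {"x": 0, "y": -0.004, "z": 0.016, "wx": 0, "wy": 0, "wz": 0, "hand": 0}
    - {"x": 0, "y": -0.001, "z": 0.016, "wx": 0, "wy": 0, "wz": 0, "hand": 0}
    - {"x": 0, "y": 0.002, "z": 0.016, "wx": 0, "wy": 0, "wz": 0, "hand": 0}

```text
time: 10.48
tool_pos: [0.5753, -0.0716, 0.1911]
tool_rot: [-3.141, 0.001, -3.077]
contact_force: [1.2, -0.6, 1.9]
opening: 0.0005
```

```bash
python3 -c "
from h import *
go((16,-98,190));pawl()"
```

```text
t 10.47 F [ 1.2 -0.6  1.9] rot [-0.   0.1  0. ]
head pos [  16.2 -101.3  191.1]
(16, -98, 190) [0.0002 0.0033 0.0011]
scene 34 [267.8 181.1] pawl [0.097] res [-0.  -0.2]
```

Emit:
move_arm:
  deltas:
    - {"x": 0, "y": 0.002, "z": 0, "wx": 0, "wy": 0, "wz": 0, "hand": 0}
    - {"x": 0, "y": 0.0035, "z": 0, "wx": 0, "wy": 0, "wz": 0, "hand": 0}
    - {"x": 0, "y": 0.005, "z": 0, "wx": 0, "wy": 0, "wz": 0, "hand": 0}
    - {"x": 0, "y": 0.005, "z": 0, "wx": 0, "wy": 0, "wz": 0, "hand": 0}

```text
time: 11.08
tool_pos: [0.5749, -0.0685, 0.1909]
tool_rot: [-3.139, 0.0, -3.077]
contact_force: [0.2, -7.6, 0.6]
opening: 0.0004
```

```bash
python3 -c "
from h import *
go((16,-98,190));pawl();wheel()"
```

```text
t 11.07 F [ 0.2 -7.6  0.6] rot [-0.2  0.  -0. ]
head pos [ 16.  -98.1 190.9]
(16, -98, 190) [0.     0.0001 0.0009]
scene 34 [269.5 180.7] pawl [0.027] res [-0.  -0.1]
0 [(18, 0.62), (18, 0.61), (18, 0.6), (18, 0.59), (19, 0.58), (19, 0.63)] [284.2 208. ]
1 [(21, 0.6), (22, 0.58), (22, 0.59), (22, 0.63), (22, 0.64), (22, 0.57)] [272.  244.9]
4 [(24, 0.58), (24, 0.57), (25, 0.59), (25, 0.56), (26, 0.6), (26, 0.61)] [336.6 203. ]
```

Emit:
move_arm:
  deltas:
    - {"x": 0, "y": 0.0015, "z": 0, "wx": 0, "wy": 0, "wz": 0, "hand": 0}
    - {"x": 0, "y": 0.0015, "z": 0, "wx": 0, "wy": 0, "wz": 0, "hand": 0}

```text
time: 11.48
tool_pos: [0.575, -0.0682, 0.191]
tool_rot: [-3.137, 0.001, -3.078]
contact_force: [-0.2, -12.4, 1.6]
opening: 0.0004
```

Emit:
move_arm:
  deltas:
    - {"x": 0, "y": -0.01, "z": 0, "wx": 0, "wy": 0, "wz": 0, "hand": 0}
    - {"x": 0, "y": -0.025, "z": 0, "wx": 0, "wy": 0, "wz": 0, "hand": 0}
    - {"x": 0, "y": -0.035, "z": -0.04, "wx": 0, "wy": 0, "wz": 0, "hand": 0}
    - {"x": 0, "y": -0.05, "z": -0.09, "wx": 0, "wy": 0, "wz": 0, "hand": 0}
    - {"x": 0, "y": -0.09, "z": -0.1, "wx": 0, "wy": 0, "wz": 0, "hand": 0}
    - {"x": 0, "y": -0.14, "z": -0.1, "wx": 0, "wy": 0, "wz": 0, "hand": 0}
    - {"x": 0, "y": -0.19, "z": -0.1, "wx": 0, "wy": 0, "wz": 0, "hand": 0}
    - {"x": 0, "y": -0.19, "z": -0.1, "wx": 0, "wy": 0, "wz": 0, "hand": 0}

```text
time: 12.48
tool_pos: [0.5862, -0.2587, 0.2894]
tool_rot: [3.141, -0.001, -3.081]
contact_force: [-0.3, 0.6, 0.2]
opening: 0.0003
```

```bash
python3 -c "
from h import *
go();pawl();wheel()"
```

```text
t 12.47 F [-0.3  0.6  0.2] rot [ 0.  -0.1 -0.3]
head pos [  15.  -288.7  289.4]
scene 41 [269.1 180.5] pawl [0.041] res [0.  0.2]
top 38 [351.1 195.2] pawl [0.018] res [0.  0.4]
0 [(22, 0.62), (23, 0.61), (24, 0.63), (24, 0.6), (25, 0.59), (26, 0.58)] [284.2 208. ]
1 [(27, 0.64), (27, 0.65), (28, 0.63), (28, 0.66), (30, 0.62), (30, 0.6)] [272.6 246. ]
4 [(23, 0.58), (24, 0.57), (25, 0.59), (25, 0.56), (26, 0.61), (26, 0.6)] [336.6 203. ]
```

View pics/wc.png

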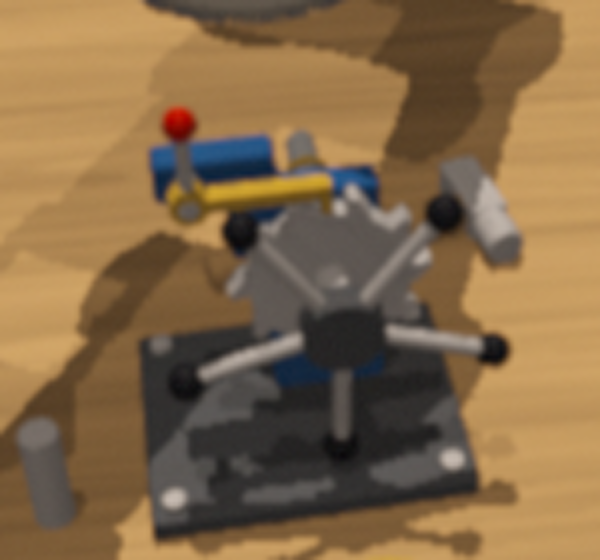

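```bash
python3 -c "
from h import *
for n in('scene','top'): print(red(cv2.imread(f'pics/{n}0.png')[:,:,::-1]))
"; ls -t pics | head -4
```

```text
[(np.int32(38), array([269.2, 180.6]))]
[(np.int32(36), array([350.8, 195.1]))]
wc.png
w_12.62.png
top_12.57.png
scene_12.53.png
```

```bash
python3 -c "
from cell import robot
print(robot.hand_in())"
```

```text
the job is handed in; nothing more can be done
None
```

The job is done and handed in at about 12.6 s: the wheel is back one notch and the pawl is home. I used closed fingertips and only pushed. The lever went over until the pawl lifted to about 0.45 rad. I then pushed spoke 0 until the wheel read about 0.61 rad against the wanted 0.628. Finally I pushed the lever back until the pawl met its stop, with about 12 N on the tool, and moved the arm clear.

**Pawl:** after I backed off, the red ball sat within about 0.1 px (scene view) and 0.3 px (top view) of its starting, home position. That is roughly 0.01 rad. The camera fit itself read 0.04 and 0.02 rad, but it also read about 0.02 rad at the start, when the pawl was home.

**Wheel:** the last fits were 0.62, 0.64 and 0.58 rad from three spokes. They disagree by a few hundredths but all lie inside the ±0.11 rad play of the notch.

**Lever push:** my first try at pushing it back loaded the tapered fingertip with about 21 N upward. I backed off, went 16 mm lower and finished with small forces.

**Bystanders:** the hammer head and punch look unmoved in the last picture. I did not re-measure the jar or the bangle, but the tool stayed well above both.

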